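# Lay out the fiddle parts on their outlines

## Robot

A 6-joint arm with a two-finger parallel gripper is mounted at the origin on the work surface. World frame = base frame: x ahead of the robot, y to its left, z up, the work surface at z = 0. Lengths are in m, angles in rad, forces in N, time in s.
With the tool pointing down it reaches from about 0.275 to 0.825 m from the base axis. Payload 4.9 kg.
Tool frame: the origin (TCP) lies midway between the tips of the shut fingers; the grasp point (between the pads) lies 19 mm behind it (bot.grip_depth is the distance from the TCP to the grasp point, in m); z points along the fingers, y is the line along which they close (so a half turn about z gives the same grasp; the last joint's range is limited). The gripper opens to 85 mm and grips with 20 to 120 N. Pads are 22 mm wide; open, the fingers measure 114 mm over their backs; the gripper's body (76 mm by 85 mm) begins 54 mm behind the grasp point. The pads swing forward as they close: fully open they stand 13 mm farther back than shut.
Start: joints at [1.12, 0.326, -0.193, 1.052, 0, 1.437], TCP at [0.171, 0.523, 0.231] pointing down, gripper open.
Joint ranges: [-2.65, 2.65], [-0.97, 1.79], [-1.3, 1.35], [-1.93, 2.1], [-1.47, 1.37], [-3.14, 3.14]. Speed limits (rad/s): [2.57, 2.57, 3.14, 3.14, 3.14, 3.14].

## Interface

Orientations are given as a unit quaternion [w, x, y, z].
In Python, from cell import bot gives the robot as it stands. Calls block until the motion is done:
- bot.move_pose(position, orientation): joint-space move of the TCP to a pose.
- bot.move_linear(position, speed=0.15, rotation=None, until_force=None): straight line of the TCP; rotation=None keeps the orientation; speed is the mean speed in m/s. With until_force (N) it stops when the force on the tool has changed by that much, and returns True; else False.
- bot.goto_joints(angles): joint-space move.
- bot.set_gripper(opening, grasp_force=None): opening from 0.0 (shut) to 1.0 (fully open); grasp_force is the grip in N (None keeps the last); returns when the fingers have stopped.
- bot.wait(seconds).
- bot.solve_ik(position, orientation): joint angles nearest the present ones, or None.
- bot.camera(name): name is "scene" or "top"; returns the picture (400x640x3 uint8, red, green, blue); there is no depth.
- bot.calibration(name): a dict with "mtx" (3x3 intrinsics, pixels), "k1" (the pictures are not rectified: a ray, as slopes to the right and down, at radius r is drawn at 1 + k1 r^2 times it, then the intrinsics apply), "extrinsics" (4x4, takes a point from world to camera coordinates). Camera axes: x right, y down, z forward; pixel columns grow to the right and rows downward; lengths in m; the calibration is good to about 2 mm. A picture is of the moment at which its call begins. calibration takes no time and is no camera call.
A pose or a line that the arm cannot do raises bot.PlanningError and nothing moves.
- bot.close_job(): hands the job in; it is judged then, once.
Trained networks look in the newest picture that a camera, given by its name, has taken for a name from the list of things; names that differ only in an ending like _2 or _b are one class to them, and where a whole thing is asked for, a point or a joint stands for the part that bears it (a point fixed in the world has none). Each returns a list of dicts, best first, with "confidence" (0 to 1); they miss things now and then, are a little off and sometimes report something else, mostly with a low value. They report only what shows in the picture. A call takes as long as a camera call. They do not tell look-alikes from the thing itself.
- bot.search_frame(camera, thing): "bbox" ([left, top, width, height] in pixels, round what is visible of it).
Readings, each from a call of its own:
- bot.read_clock(): time.
- bot.read_joint_positions(): joint angles.
- bot.read_joint_vel(): joint speeds.
- bot.read_joint_efforts(): joint torques, N m.
- bot.read_position(): TCP position.
- bot.read_tool_rot(): TCP orientation.
- bot.read_ft_force(): force on the tool from outside, world axes, zero at the start.
- bot.read_moment(): the same for the moment, N m.
- bot.read_gripper_width(): opening from 0.0 (shut) to 1.0 (fully open).
- bot.read_finger_force(): force on a finger pad.
Only numpy, scipy, OpenCV 4.12 (cv2) and the standard library are available. Lean on these libraries where they do the work, as an engineer would, in place of code of your own. Each camera call takes 0.05 s, during which the arm holds its last target. There are 200 camera calls.

## Task

Lay the four dark wooden fiddle parts (hexagonal sound-box ring, round cap, tuning peg and rectangular foot block) each flat and centred on the board that bears its own outline, the peg and the block turned to lie along their outlines with the peg's wide head on the wide part of its mark. The foot block is held on the glue rest by a spring finger: first tip the finger right back by its tab so that it stays open, leaving the block lying, and only then take the block.

Things in the scene. Friction and masses are not known exactly. Their poses are not given: they have to be found in the camera images.
- hex_box: Loose dark-wood hexagonal sound-box ring, open top and bottom, standing on its end: 60 mm across flats, 69 mm across corners, 40 mm high, walls 9 mm, about 100 g. Origin at the centre of its underside, z up; its x axis is square to a flat, the other flats follow every 60 degrees. Which flat faces where on the board does not matter.
- disc: Loose dark-wood round cap with a ring of six pale dots, 56 mm diameter, 18 mm thick, about 50 g, lying flat. Origin at the centre of its underside, z up.
- peg: Loose dark-wood T-shaped flat tuning peg, 14 mm thick, about 30 g, lying flat: a head 24 mm long (x) by 30 mm wide (y) and a square shaft 14 mm wide. Origin at the centre of the HEAD's underside; the shaft runs from the head along -x and ends at x = -72 mm. A good place to grip is the shaft at x = -28 mm, near its centre of mass.
- block: Loose dark-wood foot block, 90 x 44 x 24 mm (x, y, z), about 90 g. It starts on a fixed wooden glue rest, 12 mm above the table, with the steel hold-down finger pressing on its +x end. Origin at the centre of its underside; either way round will do on its board.
- hex_board: Fixed plywood board, 120 x 80 x 8 mm, lying flat, marked on top with the grey outline of the hexagonal ring, centred. Origin at the centre of its underside (top face 8 mm higher); x along the 120 mm length, y along the 80 mm, z up.
- disc_board: Fixed plywood board, 120 x 80 x 8 mm, lying flat, marked on top with the grey outline of the round cap, a full grey circle, centred. Origin at the centre of its underside (top face 8 mm higher); x along the 120 mm length, y along the 80 mm, z up.
- block_board: Fixed plywood board, 120 x 80 x 8 mm, lying flat, marked on top with the grey outline of the foot block, a grey rectangle 94 x 48 mm, centred, long side along x. Origin at the centre of its underside (top face 8 mm higher); x along the 120 mm length, y along the 80 mm, z up.
- peg_board: Fixed plywood board, 120 x 80 x 8 mm, marked on top with the grey T outline of the peg, lying along x. Origin at the centre of its underside; x along the 120 mm length, z up, top face 8 mm up. The peg's origin (head) belongs at x = +30 mm, y = 0, its x axis along the board's, its shaft reaching to x = -42 mm.
- finger_tab (a point): Grip point on the steel tab at the free end of the hold-down finger. Tab 12 mm wide along y (pinch it there), 8 mm thick, rising 12 mm above the point. The frame turns with the finger; closed, z is up and x points to the hinge. Hinge line: parallel to y, 80 mm along +x and 22 mm along -z from here, 40 mm above the table, cheeks 56 mm high. A pull of 2 to 3 N swings the tab up and back.
- finger (a joint): Angle of the hold-down finger, rad: 0 closed on the block, growing as the tab is tipped up and back, stop at 1.9. A weight and spring pull it shut: let go below about 1.4 it falls back, from about 1.5 upward a stiff hinge keeps it where it is left.
Mind the look-alikes: they are no part of the job. Leave any yellow look-alike of the disc alone.

How it is judged:
By the outcome, as a careful person would: the job done as asked, in the order asked, and still so for the second after the job is handed in, with the robot touching nothing.
It also fails if it takes over 144 s, if anything falls off the work surface, if the arm or the gripper's body presses on something with over 40 N, if the wrist force passes 120 N, or if a joint passes its speed limit or range.

## Working session

There is one attempt and no reset: what is moved stays moved. The work goes in short steps, each a Python script; the robot and the scene stay as the last script left them, time stands still between calls to the robot, and variables do not carry over. Pictures are saved under pics/ and viewed, at most 14 in all, crops included, and the job is handed in when it is done.

```bash
ls; mkdir -p pics; python3 - <<'E'
from cell import bot
import cv2, numpy as np
for n in("top","scene"):
    cv2.imwrite(f"pics/{n}0.png",bot.camera(n)[:,:,::-1])
    c=bot.calibration(n);print(n,c["mtx"],c["k1"],np.round(c["extrinsics"],4))
    for t in "hex_box disc peg block hex_board disc_board block_board peg_board finger_tab".split():
        print(t,[(np.round(d["bbox"]).astype(int).tolist(),round(d["confidence"],2)) for d in bot.search_frame(n,t)])
E
```

```text
pics
top [[436.29740177   0.         315.59197828]
 [  0.         436.29740177 201.99976509]
 [  0.           0.           1.        ]] -0.07754656090790243 [[ 0.062  -0.9981 -0.0015 -0.0493]
 [-0.9777 -0.0605 -0.2011  0.5793]
 [ 0.2006  0.014  -0.9796  0.8991]
 [ 0.      0.      0.      1.    ]]
hex_box [([349, 246, 34, 33], 0.95)]
disc [([285, 180, 29, 27], 0.92), ([307, 136, 23, 22], 0.83), ([342, 150, 22, 22], 0.59), ([268, 141, 20, 23], 0.58), ([442, 211, 46, 29], 0.19)]
peg [([224, 181, 20, 35], 0.51)]
block [([446, 211, 41, 24], 0.95), ([350, 246, 34, 32], 0.18)]
hex_board [([275, 232, 40, 55], 0.57)]
disc_board [([157, 156, 45, 54], 0.76), ([215, 232, 40, 54], 0.33), ([145, 224, 49, 61], 0.29)]
block_board [([217, 232, 38, 53], 0.59)]
peg_board [([141, 224, 53, 58], 0.76)]
finger_tab [([463, 234, 10, 46], 0.78)]
scene [[462.01156724   0.         311.8346389 ]
 [  0.         462.01156724 203.43235695]
 [  0.           0.           1.        ]] -0.005430298085336824 [[ 5.3210e-01  8.4670e-01  3.0000e-04 -3.1250e-01]
 [ 6.8660e-01 -4.3130e-01 -5.8540e-01 -3.6440e-01]
 [-4.9550e-01  3.1170e-01 -8.1080e-01  1.4654e+00]
 [ 0.0000e+00  0.0000e+00  0.0000e+00  1.0000e+00]]
hex_box [([226, 187, 25, 30], 0.65), ([152, 229, 19, 32], 0.47)]
disc [([291, 255, 25, 24], 0.69), ([312, 209, 24, 25], 0.66), ([327, 247, 24, 24], 0.6), ([359, 227, 20, 20], 0.6)]
peg []
block [([152, 256, 47, 35], 0.98)]
hex_board [([270, 160, 50, 40], 0.89), ([393, 156, 47, 40], 0.3)]
disc_board [([392, 155, 51, 42], 0.65)]
block_board [([317, 136, 46, 44], 0.57)]
peg_board [([362, 123, 39, 31], 0.61), ([317, 138, 49, 43], 0.6)]
finger_tab [([148, 228, 20, 32], 0.56), ([359, 121, 44, 34], 0.32)]
```

View pics/top0.png

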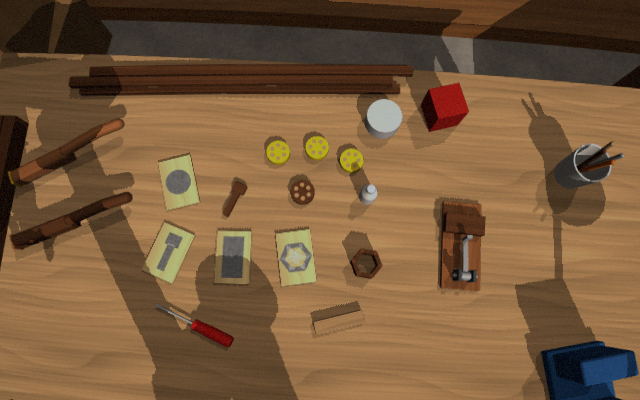

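View pics/scene0.png

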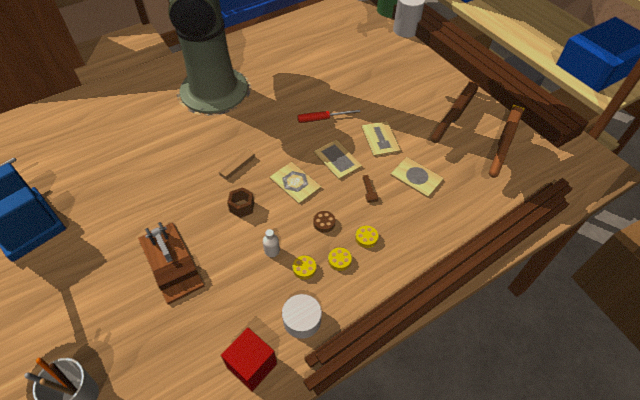

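```bash
python3 - <<'E'
import cv2
a=cv2.imread("pics/top0.png")
b=cv2.resize(a[125:295,130:390],None,fx=3,fy=3,interpolation=cv2.INTER_CUBIC)
cv2.imwrite("pics/c1.png",b)
b=cv2.resize(a[195:295,400:530],None,fx=6,fy=6,interpolation=cv2.INTER_CUBIC)
cv2.imwrite("pics/c2.png",b)
E
```

```text
(no output)
```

View pics/c1.png

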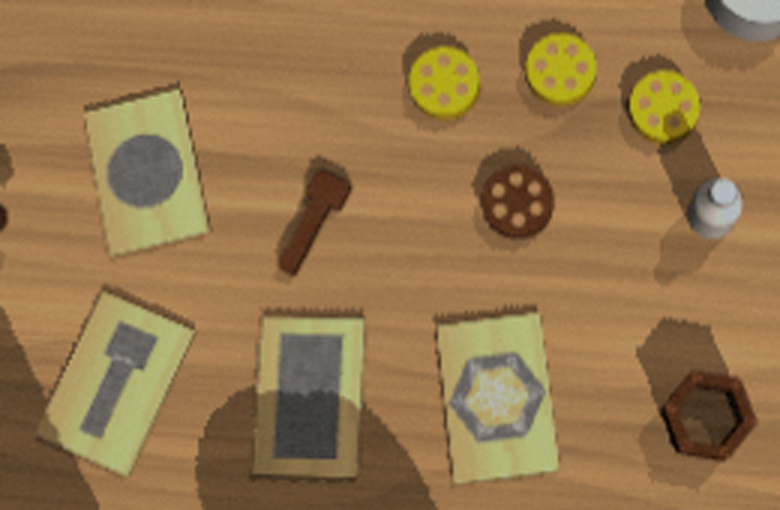

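View pics/c2.png

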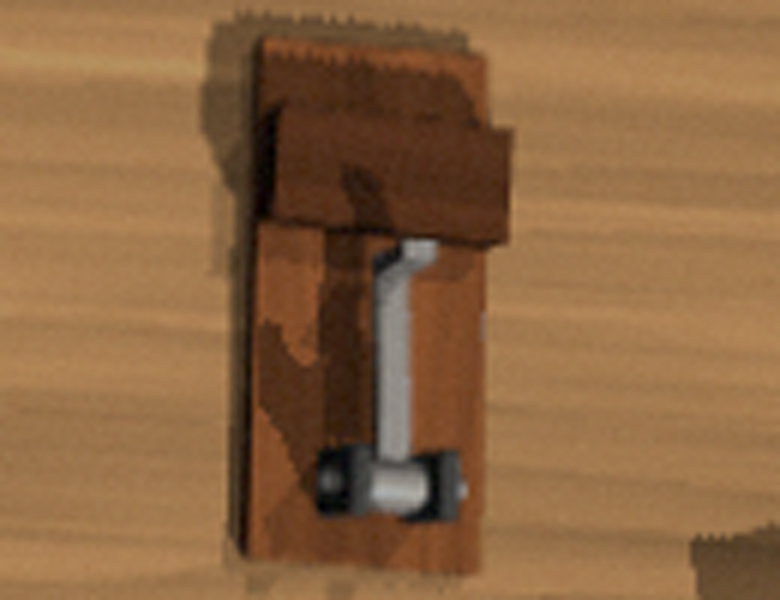

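The top view shows the following:
- **Hex ring:** (366,263).
- **Dark disc:** (302,192). The yellow look-alikes are at (278,152), (317,148) and (351,160).
- **Peg:** (234,197), head at upper right.
- **Block:** (465,222), on the rest. The finger hinge is at about (465,276) and the tab at about (469,237).
- **Boards:** disc (179,182), peg (169,252), block (234,257), hex (296,257).

Possible mix-ups are the yellow discs and the pale bar at (338,318). I choose the dark pieces.

Next I'll measure the poses by fitting silhouettes.

```bash
cat > vis.py <<'E'
import cv2, numpy as np
from cell import bot
from scipy.optimize import minimize
def w2p(c,P):
    E=c["extrinsics"]; return cv2.projectPoints(np.float64(P).reshape(-1,3),cv2.Rodrigues(E[:3,:3])[0],E[:3,3],c["mtx"],np.array([c["k1"],0,0,0,0.]))[0][:,0]
def p2w(c,uv,z):
    q=cv2.undistortPoints(np.float64(uv).reshape(-1,1,2),c["mtx"],np.array([c["k1"],0,0,0,0.]))[:,0]
    E=c["extrinsics"];R=E[:3,:3];o=-R.T@E[:3,3]
    d=np.c_[q,np.ones(len(q))]@R
    return o+d*((z-o[2])/d[:,2])[:,None]
E
python3 - <<'E'
from vis import *
T=cv2.imread("pics/top0.png");c=bot.calibration("top")
h=cv2.cvtColor(T,cv2.COLOR_BGR2HSV)
for n,u in dict(board=(165,170),boardsh=(222,270),table=(260,210),tablesh=(180,320),disc=(302,192),disc2=(296,196),peg=(234,200),hexwall=(353,266),block=(465,222),blockside=(445,225),rest=(450,245),restsh=(460,209)).items():
    print(n,h[u[1],u[0]],T[u[1],u[0]])
def c2(p): return np.array(p)/6+[400,195]
print("block top",p2w(c,[c2(p) for p in [(278,108),(514,130),(507,243),(275,218)]],.036))
print("rest top",p2w(c,[c2(p) for p in [(258,38),(487,55),(480,572),(246,555)]],.012))
print("tab",p2w(c,[c2(p) for p in [(403,242),(437,242)]],.074),"hinge",p2w(c,[c2((397,490))],.045))
E
```

```text
board [ 24 104 179] [106 165 179]
boardsh [160  13  60] [59 57 60]
table [ 16 132 157] [ 76 118 157]
tablesh [ 15 128 131] [ 65  99 131]
disc [ 11 183  85] [24 46 85]
disc2 [ 16 132 168] [ 81 126 168]
peg [ 10 179  81] [24 43 81]
hexwall [ 10 183  46] [13 24 46]
block [ 10 160  86] [32 50 86]
blockside [ 11 255  21] [ 0  8 21]
rest [ 12 175 128] [ 40  75 128]
restsh [ 10 156  75] [29 45 75]
block top [[ 0.57885201 -0.30848987  0.036     ]
 [ 0.57587319 -0.39865641  0.036     ]
 [ 0.53281739 -0.39540178  0.036     ]
 [ 0.53712308 -0.30751255  0.036     ]]
rest top [[ 0.61065609 -0.30764333  0.012     ]
 [ 0.6094843  -0.3977059   0.012     ]
 [ 0.41170714 -0.39333747  0.012     ]
 [ 0.41340066 -0.30460293  0.012     ]]
tab [[ 0.52531616 -0.3428537   0.074     ]
 [ 0.52602941 -0.35523974  0.074     ]] hinge [[ 0.43877184 -0.35044544  0.045     ]]
```

```bash
python3 - <<'E'
import cv2
a=cv2.imread("pics/scene0.png")
cv2.imwrite("pics/c3.png",cv2.resize(a[215:305,130:220],None,fx=6.5,fy=6.5,interpolation=cv2.INTER_CUBIC))
E
```

```text
(no output)
```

View pics/c3.png

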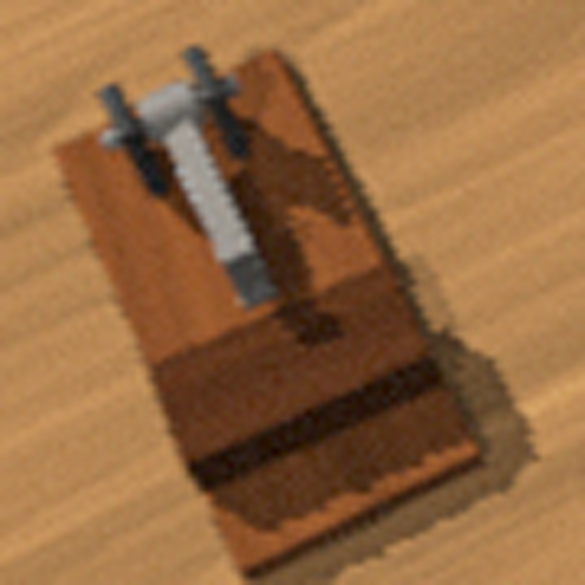

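The crop confirms the dark block lies crosswise on the rest with its long side along world y. The finger hinge is on the robot side and the steel tab (crop 255,285) sits over the block's near edge. Next I fit all poses in both cameras.

```bash
cat >> vis.py <<'E'
def rect(x0,x1,y0,y1): return np.array([(x0,y0),(x1,y0),(x1,y1),(x0,y1)])
def ngon(n,r,a0): a=a0+np.arange(n)*2*np.pi/n; return r*np.c_[np.cos(a),np.sin(a)]
B=([rect(-.06,.06,-.04,.04)],.008,.008)   # boards: top face only
SH=dict(board=B,hex_box=([ngon(6,.0346,np.pi/6)],0,.04),disc=([ngon(40,.028,0)],0,.018),
  peg=([rect(-.012,.012,-.015,.015),rect(-.072,0,-.007,.007)],0,.014),block=([rect(-.045,.045,-.022,.022)],0,.024))
def masks(im,kind):
    f=im.astype(float);b,g,r=f[...,0],f[...,1],f[...,2]
    if kind=="board": m=((r/(g+1)<1.22)&(r>25))
    else: m=(r/(g+1)>1.55)&(r<118)
    return m.astype(np.uint8)
def fit(kind,p0,cams,ims,z0=0.,win=26):
    parts,zl,zh=SH[kind]; zl+=z0;zh+=z0
    data=[]
    for n in cams:
        c=bot.calibration(n);u,v=np.int32(w2p(c,[(p0[0],p0[1],zh)])[0])
        w=win+(10 if kind=="board" else 0)
        x0,y0=max(u-w,0),max(v-w,0)
        m=masks(ims[n],kind)[y0:v+w,x0:u+w]
        k,l,s,ce=cv2.connectedComponentsWithStats(m,connectivity=4)
        i=max(range(1,k),key=lambda i:s[i,4]-0.0*i); m=(l==i).astype(np.uint8)
        cs=cv2.findContours(m,cv2.RETR_EXTERNAL,cv2.CHAIN_APPROX_NONE)[0]
        if kind=="board": cs=[cv2.convexHull(np.vstack(cs))]
        m=cv2.drawContours(np.zeros_like(m),cs,-1,1,-1).astype(float)
        data.append((c,x0,y0,m))
    def ren(q,c,x0,y0,m):
        S=6;im=np.zeros((m.shape[0]*S,m.shape[1]*S),np.uint8)
        R=np.array([[np.cos(q[2]),-np.sin(q[2])],[np.sin(q[2]),np.cos(q[2])]])
        for P in parts:
            xy=P@R.T+q[:2]
            p=np.vstack([w2p(c,np.c_[xy,np.full(len(xy),z)]) for z in (zl,zh)])
            p=((p-[x0-.5,y0-.5])*S-.5)*16
            cv2.fillConvexPoly(im,cv2.convexHull(np.int32(np.round(p))),255,shift=4)
        return cv2.resize(im,m.shape[::-1],interpolation=cv2.INTER_AREA)/255.
    sc=np.array([.004,.004,.08])
    f=lambda s:sum(np.abs(ren(p0+s*sc,*d)-d[3]).sum() for d in data)
    best=None
    for d in (np.zeros(3),[1,1,1.5],[-1,1,-1.5]):
        r=minimize(f,d,method="Nelder-Mead",options=dict(initial_simplex=np.array(d)+np.vstack([np.zeros(3),np.eye(3)]),xatol=.01,fatol=.01))
        if best is None or r.fun<best.fun: best=r
    return p0+best.x*sc,best.fun,sum(d[3].sum() for d in data)
E
cat > fit0.py <<'E'
from vis import *
ims={n:cv2.imread(f"pics/{n}0.png") for n in("top","scene")}
c=bot.calibration("top")
g=dict(disc_board=("board",(179,182),104),peg_board=("board",(169,252),62),block_board=("board",(234,257),88),hex_board=("board",(296,257),96),
 disc=("disc",(302,192),0),hex_box=("hex_box",(366,263),0),peg=("peg",(239,188),60))
for n,(k,uv,a) in g.items():
    p=p2w(c,[uv],SH[k][2])[0]
    p0=np.array([p[0],p[1],0.])
    # image angle (ccw up from image right) -> world yaw: image right=-y, up=+x
    p0[2]=np.radians(a-90) if k!="disc" else 0
    for cams in (["top"],["scene"],["top","scene"]):
        q,e,ar=fit(k,p0,cams,ims); print(n,cams[0][0]+str(len(cams)),np.round(q[:2],4),round(np.degrees(q[2]),1),round(e),int(ar))
E
python3 fit0.py
```

```text
disc_board t1 [0.6201 0.3134] 18.0 98 1761
disc_board s1 [0.6239 0.3106] 17.3 61 1090
disc_board t2 [0.6224 0.313 ] 17.7 215 2851
peg_board t1 [0.4541 0.3169] -19.5 91 1896
peg_board s1 [0.4604 0.3129] -19.0 76 916
peg_board t2 [0.4547 0.3163] -19.3 208 2812
block_board t1 [0.4543 0.1672] 2.3 81 1934
block_board s1 [0.4608 0.1636] 2.9 85 912
block_board t2 [0.455  0.1666] 2.1 259 2846
hex_board t1 [0.4619 0.0249] 10.8 89 1982
hex_board s1 [0.467  0.0219] 11.5 68 1113
hex_board t2 [0.4633 0.0243] 10.3 225 3095
disc t1 [0.614  0.0201] -1.3 50 440
disc s1 [0.6077 0.0224] 4.6 140 275
disc t2 [0.6136 0.0201] -2.2 194 715
hex_box t1 [ 0.457  -0.1319] -66.6 50 659
hex_box s1 [ 0.4441 -0.1289] -50.5 236 385
hex_box t2 [ 0.4571 -0.1318] -124.1 308 1044
peg t1 [0.6139 0.1691] -20.7 58 273
peg s1 [0.6124 0.1662] -26.3 100 149
peg t2 [0.6134 0.168 ] -22.5 164 422
```

```bash
sed -i 's/^B=.*/B=([rect(-.06,.06,-.04,.04)],0,.008)/' vis.py; cat >> fit0.py <<'E'
    if k=="disc": continue
    q=fit(k,p0,["top"],ims)[0] if 1 else q
    for cn in ims:
        cc=bot.calibration(cn);R=np.array([[np.cos(q[2]),-np.sin(q[2])],[np.sin(q[2]),np.cos(q[2])]])
        if cn not in globals().get('big',{}): globals().setdefault('big',{})[cn]=cv2.resize(ims[cn],None,fx=4,fy=4,interpolation=cv2.INTER_CUBIC)
        for P in SH[k][0]:
            for z in SH[k][1:]:
                cv2.polylines(big[cn],[np.int32((w2p(cc,np.c_[P@R.T+q[:2],np.full(len(P),z)])+.5)*4)],1,(255,0,255) if z else (255,255,0))
cv2.imwrite("pics/o_top.png",cv2.resize(big["top"][140*4:290*4,135*4:390*4],None,fx=.78,fy=.78,interpolation=cv2.INTER_AREA))
cv2.imwrite("pics/o_scene.png",cv2.resize(big["scene"][115*4:240*4,215*4:450*4],None,fx=.83,fy=.83,interpolation=cv2.INTER_AREA))
E
python3 fit0.py
```

```text
disc_board t1 [0.6213 0.3149] 18.1 53 1761
disc_board s1 [0.6223 0.3134] 17.9 47 1090
disc_board t2 [0.6216 0.3146] 17.9 113 2851
peg_board t1 [0.4548 0.3183] -19.3 68 1896
peg_board s1 [0.4559 0.3163] -19.2 46 916
peg_board t2 [0.4551 0.3177] -19.4 132 2812
block_board t1 [0.4544 0.168 ] 2.3 63 1934
block_board s1 [0.4569 0.1662] 2.4 127 912
block_board t2 [0.4548 0.1677] 1.9 205 2846
hex_board t1 [0.462  0.0246] 10.7 86 1982
hex_board s1 [0.4634 0.0235] 11.2 54 1113
hex_board t2 [0.4627 0.0244] 10.8 154 3095
disc t1 [0.614  0.0201] -1.3 50 440
disc s1 [0.6077 0.0224] 4.6 140 275
disc t2 [0.6136 0.0201] -2.2 194 715
hex_box t1 [ 0.457  -0.1319] -66.6 50 659
hex_box s1 [ 0.4441 -0.1289] -50.5 236 385
hex_box t2 [ 0.4571 -0.1318] -124.1 308 1044
peg t1 [0.6139 0.1691] -20.7 58 273
peg s1 [0.6124 0.1662] -26.3 100 149
peg t2 [0.6134 0.168 ] -22.5 164 422
```

View pics/o_top.png

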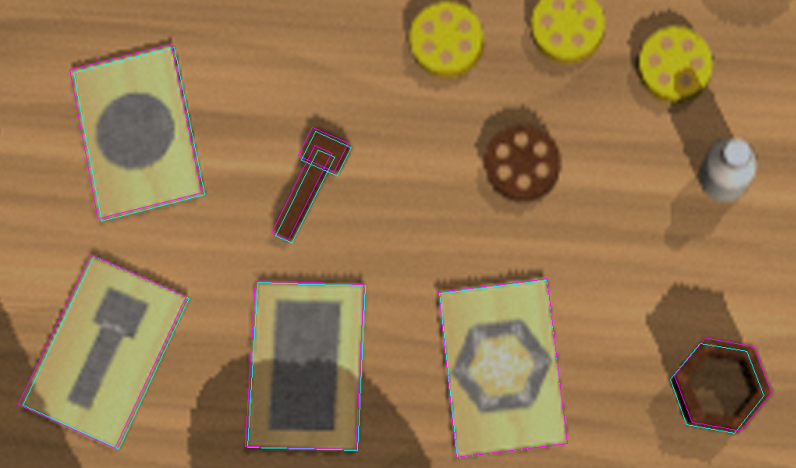

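View pics/o_scene.png

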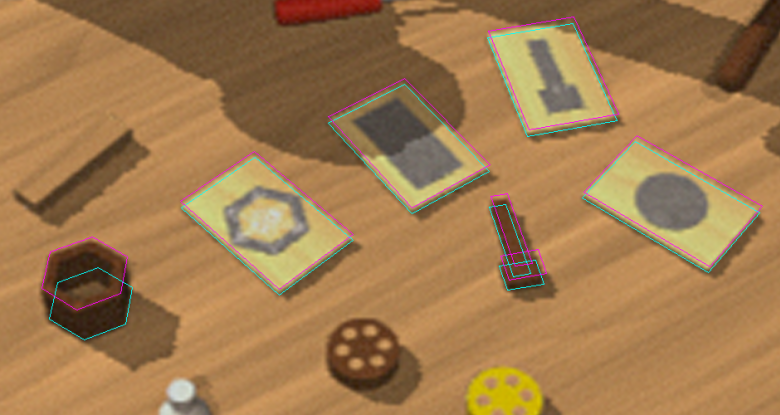

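The top-camera outlines match the boards, peg and ring closely, and the scene view agrees within about 2 mm. Tab: x≈0.521, y≈-0.349, z 0.062. Now the finger.

```bash
cat > arm.py <<'E'
from vis import *
from scipy.spatial.transform import Rotation as Rn
def down(phi):
    """tool down, closing axis (tool y) at world angle phi; returns quat w,x,y,z"""
    y=np.array([np.cos(phi),np.sin(phi),0]);z=np.array([0,0,-1.]);x=np.cross(y,z)
    q=Rn.from_matrix(np.c_[x,y,z]).as_quat();return [q[3],*q[:3]]
def best(pos,phi,step=np.pi):
    """of the equivalent closing angles, that with the smallest last-joint travel"""
    j0=np.array(bot.read_joint_positions());o=[]
    for k in range(-3,4):
        a=phi+k*step
        if abs(a)>2*np.pi: continue
        s=bot.solve_ik(list(pos),down(a))
        if s is not None: o.append((np.abs(np.array(s)-j0).max()+.5*max(0,abs(s[5])-2.6),a))
    return min(o)[1]
E
python3 - <<'E'
from arm import *
t=bot.read_clock()
th=np.radians(-.9);f=np.array([np.cos(th),np.sin(th),0])
tab=np.array([.521,-.349,.062]);h=tab-.08*f-[0,0,.022]
P=lambda a:h+(.080*np.cos(a)-.022*np.sin(a))*f+np.array([0,0,.022*np.cos(a)+.080*np.sin(a)])
off=np.array([0,0,.004-bot.grip_depth])
p=P(0)+off; phi=best(p,th+np.pi/2)
bot.set_gripper(.5,30)
bot.move_pose(list(p+[0,0,.10]),down(phi))
print("down hit",bot.move_linear(list(p),.12,until_force=8), bot.read_position())
bot.set_gripper(0,30); print("w",bot.read_gripper_width(),bot.read_finger_force())
w=[]
for a in np.linspace(0,1.72,9)[1:]:
    bot.move_linear(list(P(a)+off),.15); w.append(np.round(bot.read_ft_force(),1).tolist())
print(w,"w",bot.read_gripper_width())
bot.set_gripper(.5); 
bot.wait(.3)
bot.move_linear(list(P(1.72)+off+[0,0,.1]),.2)
for n in("top","scene"):cv2.imwrite(f"pics/{n}1.png",bot.camera(n)[:,:,::-1])
a=cv2.imread("pics/scene1.png")[185:305,100:220];b=cv2.imread("pics/top1.png")[185:305,410:530]
cv2.imwrite("pics/c4.png",cv2.resize(np.hstack([a,b]),None,fx=3.3,fy=3.3,interpolation=cv2.INTER_CUBIC))
print(t,bot.read_clock())
E
```

```text
down hit False [ 0.52155199 -0.34943534  0.04805861]
w 0.12401525777561435 31.812660098075867
[[0.5, -5.6, -1.9], [1.3, -6.0, -1.7], [0.9, -5.6, -1.5], [2.8, -5.3, 0.8], [2.7, -4.4, 4.2], [2.1, -4.3, 8.1], [0.4, -2.8, 12.6], [-4.2, -3.1, 14.0]] w 0.12413795827392468
1.0 9.7333
```

View pics/c4.png

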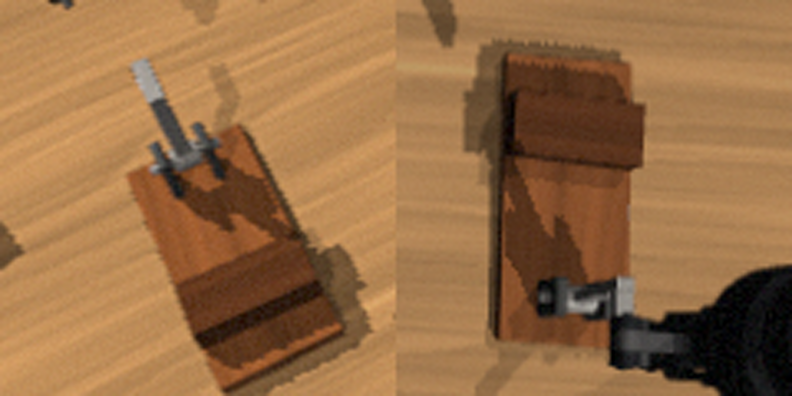

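The finger stands open past vertical and stays there with the gripper clear. The block is still lying on the rest. Next I take the block and then the ring.

```bash
cat >> arm.py <<'E'
def carry(src,zs,phis,dst,zd,phid,pre,rel,step=np.pi,force=40,up=.10):
    """pick at src (xy) TCP height zs, closing angle phis; set down at dst/zd/phid. pre, rel: openings"""
    a=best((*src,zs),phis,step); d=a-phis
    # destination closing angle: same part-relative turn, half turn allowed by symmetry of the caller's part
    bot.set_gripper(pre,force)
    bot.move_pose([*src,zs+up],down(a))
    print("hit",bot.move_linear([*src,zs],.15,until_force=12))
    bot.set_gripper(0,force); w=bot.read_gripper_width(); print("width mm",round(w*85,1))
    bot.move_linear([*src,zs+up],.2)
    b=phid+d
    if bot.solve_ik([*dst,zd],down(b)) is None: raise SystemExit("no ik")
    bot.move_pose([*dst,zd+up],down(b))
    bot.move_linear([*dst,zd+.015],.2)
    print("hit",bot.move_linear([*dst,zd],.04,until_force=6),np.round(bot.read_position(),4))
    bot.set_gripper(rel); bot.move_linear([*dst,zd+up],.2)
    print("clock",bot.read_clock())
E
python3 - <<'E'
from arm import *
# block: part x axis taken along world +y (yaw 88 deg), closing across it
carry((.5562,-.3525),.013,np.radians(-2),(.4548,.1677),.0095,np.radians(92.1-0),.8,.68)
E
```

```text
hit False
width mm 43.6
hit True [0.4557 0.1677 0.0106]
clock 16.9917
```

```bash
python3 - <<'E'
from arm import *
r=np.radians
carry((.4571,-.1319),.006,r(-6.6),(.4627,.0244),.0145,r(10.8),1.0,.9,step=np.pi/3)
carry((.6139,.0201),-.002,r(90),(.6216,.3146),.0065,r(108),1.0,.85)
y=r(-21.5);s=np.array([.6137,.1688])-.028*np.array([np.cos(y),np.sin(y)])
yb=r(-19.3);d=np.array([.4551,.3177])+.002*np.array([np.cos(yb),np.sin(yb)])
carry(tuple(s),.003,y+np.pi/2,tuple(d),.0115,yb+np.pi/2,.5,.4)
bot.move_pose([.35,-.2,.35],down(0))
ims={}
for n in("top","scene"):
    ims[n]=bot.camera(n)[:,:,::-1].copy();cv2.imwrite(f"pics/{n}2.png",ims[n])
a=cv2.resize(ims["top"][140:295,135:390],None,fx=3.1,fy=3.1,interpolation=cv2.INTER_CUBIC)
cv2.imwrite("pics/c5.png",a)
for k,p,b in (("disc",(.6216,.3146,0),0),("hex_box",(.4627,.0244,r(10.8)),0),("block",(.4548,.1677,r(2.1)),0),("peg",(.4551+.03*np.cos(yb),.3177+.03*np.sin(yb),yb),0)):
    for c in ("top","scene"):
        q,e,ar=fit(k,np.array(p),[c],ims,z0=.008); print(k,c,"mm",np.round((q-p)[:2]*1000,1),"deg",round(np.degrees(q[2]-p[2]),1),round(e),int(ar))
E
```

```text
hit False
width mm 59.5
hit True [0.4633 0.0243 0.0151]
clock 22.9917
hit False
width mm 54.1
hit True [0.6222 0.3148 0.0075]
clock 28.85
hit False
width mm 12.3
hit True [0.4576 0.3173 0.0123]
clock 34.4583
disc top mm [0.6 0.6] deg 2.0 71 436
disc scene mm [ 0.  -0.7] deg 4.4 133 228
hex_box top mm [0.5 0.4] deg 1.3 67 629
hex_box scene mm [-27.6   6. ] deg -8.5 502 60
block top mm [0.6 0.6] deg -2.8 99 796
block scene mm [-2.5  2.7] deg -11.7 213 352
peg top mm [0.2 2.6] deg 2.3 91 246
peg scene mm [1.4 1. ] deg -25.3 134 48
```

View pics/c5.png

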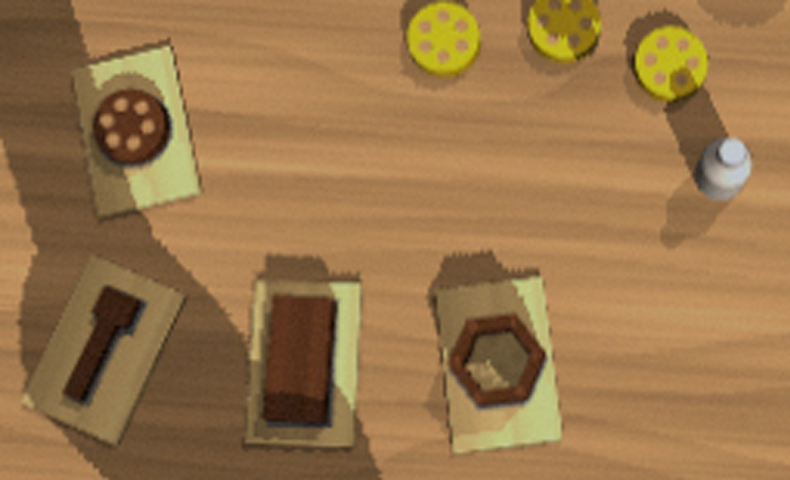

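The pieces all sit on their boards, but arm shadow covers the peg and block boards. I'll move the arm aside and check those fits with an overlay of the wanted outlines.

```bash
cat > check.py <<'E'
from arm import *
import sys
tag=sys.argv[1]; r=np.radians
bot.goto_joints([1.9,0.326,-0.193,1.052,0,1.437])
ims={}
for n in("top","scene"):
    ims[n]=bot.camera(n)[:,:,::-1].copy();cv2.imwrite(f"pics/{n}{tag}.png",ims[n])
yb=r(-19.3);T=cv2.resize(ims["top"],None,fx=6,fy=6,interpolation=cv2.INTER_CUBIC);c=bot.calibration("top")
for k,p in (("disc",(.6216,.3146,0)),("hex_box",(.4627,.0244,r(10.8))),("block",(.4548,.1677,r(2.1))),("peg",(.4551+.03*np.cos(yb),.3177+.03*np.sin(yb),yb))):
    p=np.array(p);q,e,ar=fit(k,p,["top"],ims,z0=.008); print(k,"mm",np.round((q-p)[:2]*1000,1),"deg",round(np.degrees(q[2]-p[2]),1),round(e),int(ar))
    R=np.array([[np.cos(p[2]),-np.sin(p[2])],[np.sin(p[2]),np.cos(p[2])]])
    for P in SH[k][0]: cv2.polylines(T,[np.int32((w2p(c,np.c_[P@R.T+p[:2],np.full(len(P),.008+SH[k][2])])+.5)*6)],1,(255,0,255))
    if k=="disc": continue
cv2.imwrite(f"pics/v{tag}.png",cv2.resize(T[215*6:295*6,135*6:265*6],None,fx=1,fy=1))
E
python3 check.py 3
```

```text
disc mm [-0.6 -0.6] deg 1.3 76 431
hex_box mm [0.5 0.2] deg 1.7 64 633
block mm [0.7 0.2] deg -0.4 101 795
peg mm [0.2 2.1] deg 2.1 78 260
```

View pics/v3.png

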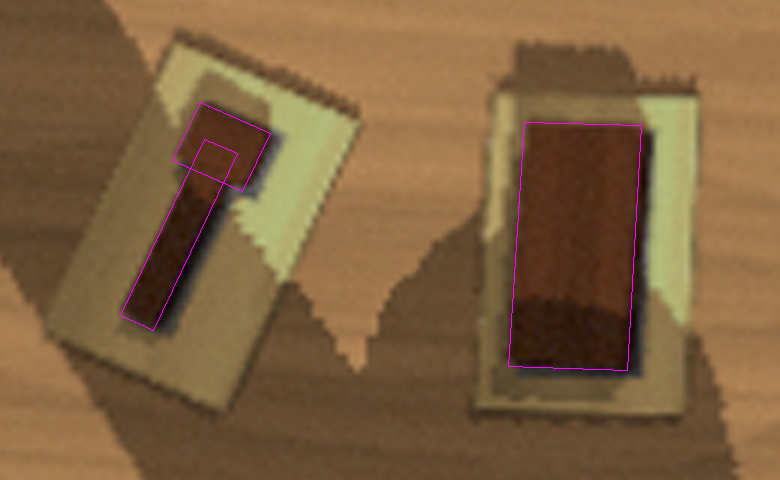

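The outlines coincide with the peg and block to about 1 mm, and the peg's head is at the wide end. I'll take a final look at the finger before handing in.

```bash
python3 - <<'E'
import cv2
a=cv2.imread("pics/scene3.png")[115:310,100:450]
cv2.imwrite("pics/c6.png",cv2.resize(a,None,fx=2.2,fy=2.2,interpolation=cv2.INTER_CUBIC))
E
```

```text
(no output)
```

View pics/c6.png

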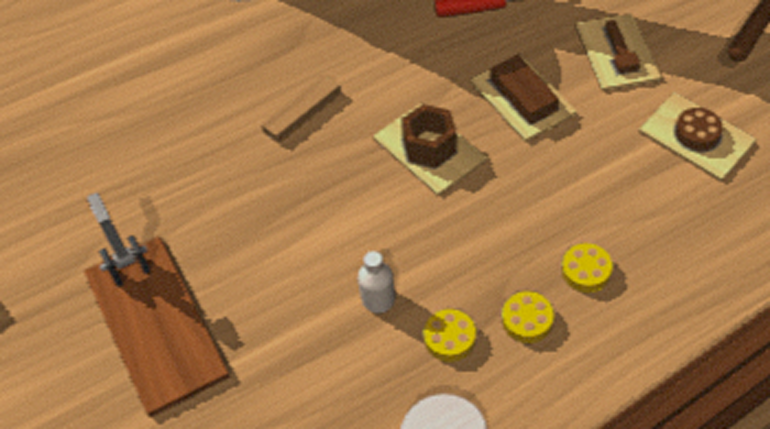

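The finger is still open at crop (115,240), the rest is empty, and all four parts lie flat on their boards.

```bash
python3 -c "
from cell import bot
print(bot.read_clock(),bot.close_job())"
```

```text
the job is handed in; nothing more can be done
39.9583 None
```

I handed the job in at 40 s: the finger is tipped back and staying open, and all four parts lie flat on their own boards, within about 1 mm by the camera fit (peg about 2 mm and 2°).

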